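Centre the slipped signal converter on its vented stand

TASK

The flat metal signal converter has slipped partly off its small raised stand. Slide it back so that it sits square and centred on the stand, with an even strip of stand showing along opposite sides and no edge overhanging. Do not let it tip or fall, and leave the power brick, screwdriver and screw tray where they lie.

Things in the scene. Friction and masses are not known exactly. Their poses are not given: they have to be found in the camera images.
- unit_center (a point): Signal converter: loose flat box of bare light metal, dark socket panels on its long sides; 105 mm (x) by 150 mm (y), 44 mm high, 0.4 to 0.75 kg, too wide to grasp from above; slides under a few newtons. Point: its centre, 22 mm above its underside. At first it overhangs the stand's -x long edge, perhaps a short edge too, turned up to 20 degrees. Either way round is fine.
- stand_top (a point): Stand: black vented steel platform screwed to the bench, 140 mm along its x (roughly away from the robot) by 190 mm along its y, flat rimless top 30 mm above the bench. Point: centre of its top face, z up. With the converter centred, 17.5 mm of stand shows on each x side and 20 mm on each y side.
- brick_center (a point): Power brick, leave alone: a loose black box, 60 mm along its x, 130 mm along its y, 34 mm high, lying on the bench beyond the stand. The point is its centre.
- screwdriver: Screwdriver, leave alone: lying on the bench to one side, 190 mm long along its x, less than 40 mm high. The origin is on its underside near its middle.
- tray_center (a point): Screw tray, leave alone: a loose open grey plastic box, 110 mm along its x, 80 mm along its y, 35 mm high, on the bench to the other side. The point is its centre.
Not all that is in view belongs to the job. There is more than one size of the part that bears stand_top; the job needs the larger. Leave any purple look-alike of the part that bears unit_center alone.

How it is judged:
By the outcome, as a careful person would: the job done as asked, in the order asked, and still so for the second after the job is handed in, with the robot touching nothing.
It also fails if it takes over 51 s, if anything falls off the work surface, if the arm or the gripper's body presses on something with over 40 N, if the wrist force passes 120 N, or if a joint passes its speed limit or range.

ROBOT

A 6-joint arm with a two-finger parallel gripper is mounted at the origin on the work surface. World frame = base frame: x ahead of the robot, y to its left, z up, the work surface at z = 0. Lengths are in m, angles in rad, forces in N, time in s.
With the tool pointing down it reaches from about 0.35 to 0.975 m from the base axis. Payload 4.9 kg.
Tool frame: the origin (TCP) lies at the very end of the fingers, on their centre line; the grasp point (between the pads) lies ctrl.grip_point_offset behind it (ctrl.grip_point_offset is the distance from the TCP to the grasp point, in m); z points along the fingers, y is the direction in which the jaws open and shut (so a half turn about z gives the same grasp; the last joint's range is limited). The gripper opens to 85 mm and grips with 20 to 120 N. Pads are 22 mm wide; open, the fingers measure 114 mm over their backs; the gripper's body (76 mm by 85 mm) begins 54 mm behind the grasp point. The pads swing forward as they close: fully open they stand 13 mm farther back than shut.
Start: joints at [1.086, 0.053, 1.613, -0, 1.476, -0.119], TCP at [0.224, 0.584, 0.231] pointing down, gripper open.
Joint ranges: [-3.01, 3.01], [-1.01, 2.22], [0.06, 2.58], [-1.02, 4.17], [0.09, 2.62], [-3.14, 3.14]. Speed limits (rad/s): [2.57, 2.57, 3.14, 3.14, 3.14, 3.14].

INTERFACE

Orientations are given as a rotation vector (axis times angle).
In Python, from station import ctrl gives the robot as it stands. The module is installed in compiled form; this text tells all that it offers.
- The arm moves only by the shell command python3 -m creep 'ROWS' [FORCE]. ROWS is JSON, a list of rows, each a list of 5 numbers: the closure in counts, from 0 (fully open) to 255 (shut), then the shift along the tool's x, y, z in mm, then the turn about the tool's z in rad. A call has 1 to 12 rows; each row is the pose to reach, as a shift and turn from the pose commanded when the call began, along the tool's axes at that moment; what a row does not reach only later rows make up. A row lasts 1/12 s, in which the tool goes at most 41.7 mm and 7.16 degrees, less where a joint would pass 70% of its speed; a pose out of reach is approached as far as the arm can. A call with a gripper value outside its range is refused whole. The fingers move at their own pace and stop on an object; FORCE is the grip in N (left out, the last holds). Time passes only in rows, so rows that repeat a pose let the fingers close. It gives the time, the measured TCP pose, the force and the opening at its end, in the units of the state.
- ctrl.get_obs(): the state, without advancing time (a new reading comes with each control period).
- ctrl.get_image(name): name is "scene" or "top" or "wrist"; returns the picture (384x512x3 uint8, red, green, blue); there is no depth.
- ctrl.calibration(name): a dict with "fx", "fy", "cx", "cy" (pixels), "R" (3x3) and "t" (3): a world point X has camera coordinates R X + t. Camera axes: x right, y down, z forward; pixel columns grow to the right and rows downward; lengths in m; the calibration is good to about 2 mm. A picture is of the moment at which its call begins: read the wrist's pose just before it. calibration takes no time and is no camera call; for the wrist camera it gives the pose at the moment of the call.
- ctrl.finish_job(): hands the job in, once; it reports no verdict.
Trained networks look in the newest picture that a camera, given by its name, has taken for a name from the list of things; names that differ only in an ending like _2 or _b are one class to them, and where a whole thing is asked for, a point or a joint stands for the part that bears it (a point fixed in the world has none). Each returns a list of dicts, best first, with "conf" (0 to 1); they miss things now and then, are a little off and sometimes report something else, mostly with a low value. They report only what shows in the picture. A call takes as long as a camera call. They do not tell look-alikes from the thing itself.
- ctrl.boxes_of(camera, label): "rect" ([left, top, width, height] in pixels, round what is visible of it).
- ctrl.outline_of(camera, label): "mask" (384x512 bool, what is visible of it) and "rect" ([left, top, width, height] in pixels, round what is visible of it).
The state is a dict: "t": time; "q": joint angles; "dq": joint speeds; "effort": joint torques, N m; "tool_pos": TCP position; "tool_rot": TCP orientation; "contact_force": force on the tool from outside, world axes, zero at the start; "wrist_torque": the same for the moment, N m; "opening": finger opening in m.
Only numpy, scipy, OpenCV 4.12 (cv2) and the standard library are available. Lean on these libraries where they do the work, as an engineer would, in place of code of your own. Each camera call takes 0.05 s, during which the arm holds its last target. There are 200 camera calls.

## Working session

There is one attempt and no reset: what is moved stays moved. The work goes in short steps, Python scripts to look and compute and a shell command to move; the robot and the scene stay as the last step left them, time stands still between calls to the robot, and variables do not carry over. Pictures are saved under pics/ and viewed, about 8 in all and at most 12, crops included, and the job is handed in when it is done.

```bash
mkdir -p pics; cat > h.py <<'E'
import numpy as np, cv2
from station import ctrl
from scipy.spatial.transform import Rotation as Ro
def save(cam,name,crop=None,s=1):
    im=ctrl.get_image(cam)
    o=im if crop is None else im[crop[1]:crop[3],crop[0]:crop[2]]
    cv2.imwrite('pics/'+name,cv2.resize(o[:,:,::-1],None,fx=s,fy=s,interpolation=cv2.INTER_CUBIC)); return im
def ray(c,uv,z):
    R=np.array(c['R']);t=np.array(c['t']);o=-R.T@t
    uv=np.atleast_2d(uv).astype(float)
    d=np.c_[(uv[:,0]-c['cx'])/c['fx'],(uv[:,1]-c['cy'])/c['fy'],np.ones(len(uv))]@R
    return o+d*((z-o[2])/d[:,2])[:,None]
def proj(c,X):
    p=np.atleast_2d(X)@np.array(c['R']).T+np.array(c['t']);return np.c_[p[:,0]/p[:,2]*c['fx']+c['cx'],p[:,1]/p[:,2]*c['fy']+c['cy']]
E
python3 - <<'E'
from h import *
save('top','top1.png',s=1.5);save('scene','sc1.png')
c=ctrl.calibration('top')
print(-np.array(c['R']).T@np.array(c['t']),c['fx'])
for l in ['unit_center','stand_top','brick_center','screwdriver','tray_center']:
    for o in ctrl.boxes_of('top',l)[:4]:
        r=o['rect'];print(l,round(o['conf'],2),np.round(r),ray(c,[r[0]+r[2]/2,r[1]+r[3]/2],.03).round(3))
o=ctrl.get_obs();print(o['t'],o['tool_pos'],o['tool_rot'])
print(Ro.from_rotvec(o['tool_rot']).as_matrix().round(3))
E
```

```text
[0.30218978 0.01403588 1.24306516] 384.8841016362963
unit_center 0.83 [230. 148.  58.  53.] [[ 0.567 -0.021  0.03 ]]
unit_center 0.71 [263. 226.  32.  51.] [[ 0.323 -0.078  0.03 ]]
stand_top 0.91 [165. 139.  50.  47.] [[0.613 0.201 0.03 ]]
stand_top 0.78 [247. 139.  56.  58.] [[ 0.589 -0.073  0.03 ]]
brick_center 0.95 [262. 111.  44.  26.] [[ 0.736 -0.107  0.03 ]]
screwdriver 0.78 [108. 175.  13.  59.] [[0.478 0.438 0.03 ]]
tray_center 0.76 [386. 184.  34.  42.] [[ 0.461 -0.477  0.03 ]]
0.35 [0.22349487 0.58350273 0.23100759] [-5.71406657e-01 -3.08905593e+00  7.31948987e-04]
[[-0.934  0.358 -0.   ]
 [ 0.358  0.934 -0.   ]
 [ 0.    -0.    -1.   ]]
```

View pics/top1.png

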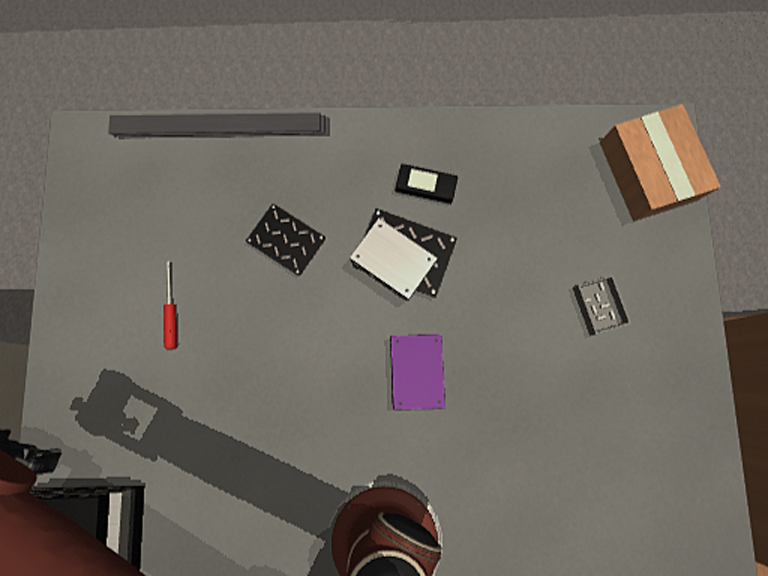

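View pics/sc1.png

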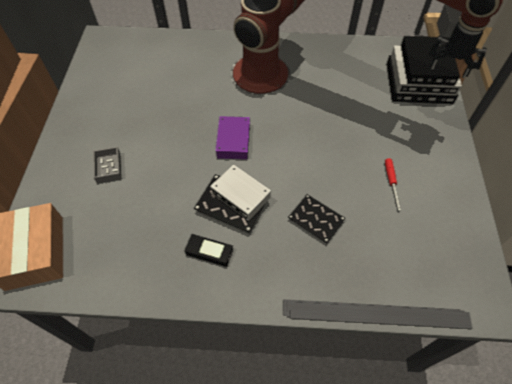

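The top picture shows these candidates:
- **Converter:** the bare metal box at about (395,257) in the 1.5x view. The purple box at (417,372) is the look-alike.
- **Stand:** the one under the metal box at about (410,252), with sides of roughly 0.18 x 0.14 m. The empty stand at (286,239) is smaller, about 0.13 x 0.09 m.

I choose the metal box and the stand beneath it, and will move over them for a close look.

```bash
python3 -m creep '[[0,-35,-35,-30,0],[0,-65,-65,-60,0],[0,-95,-95,-80,0],[0,-125,-120,-90,0],[0,-150,-150,-100,0],[0,-180,-175,-100,0],[0,-210,-205,-100,0],[0,-240,-235,-100,0],[0,-265,-260,-100,0],[0,-295,-290,-100,0],[0,-325,-315,-100,0],[0,-350,-345,-100,0]]'
python3 -m creep '[[0,-30,-30,0,0],[0,-55,-55,0,0],[0,-85,-85,0,0],[0,-110,-110,0,0],[0,-124,-120,0,0],[0,-124,-120,0,0]]'
python3 - <<'E'
from h import *
o=ctrl.get_obs();R=Ro.from_rotvec(o['tool_rot']).as_matrix();print(o['t'],o['tool_pos'],R.round(3))
c=ctrl.calibration('wrist');print((R.T@(-np.array(c['R']).T@np.array(c['t'])-o['tool_pos'])).round(3),(np.array(c['R'])@R).round(2),c['fx'])
save('wrist','w1.png',s=1.5)
E
```

```text
t: 1.35
tool_pos: [0.4221, 0.1482, 0.3316]
tool_rot: [0.571, 3.088, 0.001]
contact_force: [0.1, 0.5, 0.2]
opening: 0.0853
t: 1.85
tool_pos: [0.4953, -0.0093, 0.3308]
tool_rot: [-0.579, -3.087, 0.001]
contact_force: [-0.6, 0.3, -1.2]
opening: 0.0855
1.85 [ 0.49530239 -0.00934818  0.33081843] [[-0.932  0.362 -0.001]
 [ 0.362  0.932 -0.001]
 [ 0.    -0.001 -1.   ]]
[ 0.084 -0.    -0.143] [[ 0.    1.   -0.  ]
 [-0.95  0.   -0.32]
 [-0.32  0.    0.95]] 314.9994990481602
```

View pics/w1.png

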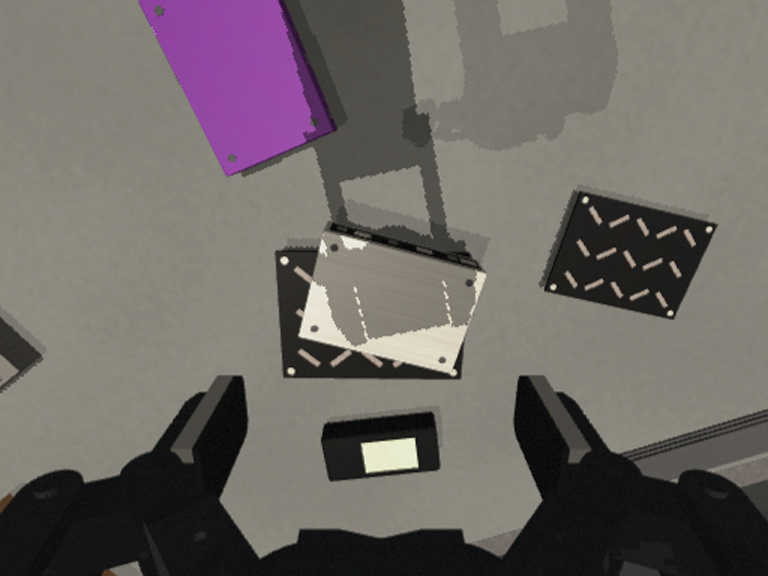

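The crop confirms it: the bare metal unit's top corners are about (328,224), (486,271), (452,373) and (299,336). The larger black stand's visible corners are (276,251), (284,377) and (461,377). I'll convert these to positions, using edge-based fitting.

```bash
cat >> h.py <<'E'
from scipy.optimize import least_squares
def fit(P,Q,L):  # P world pts, Q local pts
    th0=L
    f=lambda v:(np.c_[np.cos(v[2])*Q[:,0]-np.sin(v[2])*Q[:,1]+v[0],np.sin(v[2])*Q[:,0]+np.cos(v[2])*Q[:,1]+v[1]]-P[:,:2]).ravel()
    r=least_squares(f,[P[:,0].mean(),P[:,1].mean(),th0]);return r.x,f(r.x)
E
python3 - <<'E'
from h import *
c=ctrl.calibration('wrist')
S=ray(c,np.array([[276,251],[284,377],[461,377]])/1.5,.03)
U=ray(c,np.array([[328,224],[486,271],[452,373],[299,336]])/1.5,.074)
print(S.round(4),U.round(4))
# image down = +x world-ish, image right = +y world-ish
x,r=fit(S,np.array([[-.07,-.095],[.07,-.095],[.07,.095]]),-.3);print('stand',x.round(4),np.degrees(x[2]),r.round(4))
u,r=fit(U,np.array([[-.0525,-.075],[-.0525,.075],[.0525,.075],[.0525,-.075]]),0);print('unit',u.round(4),np.degrees(u[2]),r.round(4))
c_,s=np.cos(x[2]),np.sin(x[2]);print('unit in stand',np.array([[c_,s],[-s,c_]])@(u[:2]-x[:2]),np.degrees(u[2]-x[2]))
ex=np.array([c_,s]);o=ctrl.get_obs();R=Ro.from_rotvec(o['tool_rot']).as_matrix()
a=np.arctan2(R[1,0],R[0,0]);print('tool x yaw',np.degrees(a),'stand x yaw',np.degrees(x[2]))
E
```

```text
[[ 0.4918 -0.1146  0.03  ]
 [ 0.6208 -0.1658  0.03  ]
 [ 0.6888  0.0101  0.03  ]] [[ 0.4787 -0.0491  0.074 ]
 [ 0.5681  0.065   0.074 ]
 [ 0.6545  0.0047  0.074 ]
 [ 0.5662 -0.1159  0.074 ]]
stand [ 0.5903 -0.0521 -0.3717] -21.29791233368264 [-0.0013 -0.0006  0.0001 -0.0002  0.0012  0.0009]
unit [ 0.5669 -0.0238 -0.6423] -36.80172580362499 [ 0.0012 -0.0033  0.0017  0.0027 -0.0007  0.0001 -0.0022  0.0005]
unit in stand [-0.03204022  0.01783396] -15.50381346994235
tool x yaw 158.86528507702482 stand x yaw -21.29791233368264
```

```bash
python3 -m creep '[[0,26,25,20,0],[0,26,25,60,0],[0,26,25,100,0],[0,26,25,140,0],[0,26,25,180,0],[0,26,25,215,0],[0,26,25,245,0],[0,26,25,265,0],[0,26,25,280,0],[0,26,25,290,0],[0,26,25,290,0]]'
python3 - <<'E'
from h import *
save('wrist','w2.png',s=1.5);o=ctrl.get_obs();print(o['contact_force'],o['q'],ctrl.grip_point_offset)
d=o['tool_pos'][:2]-np.array([.5903,-.0521]);t=-.3717
print(d@[np.cos(t),np.sin(t)],d@[-np.sin(t),np.cos(t)])
E
```

```text
t: 2.82
tool_pos: [0.477, 0.0276, 0.0392]
tool_rot: [-0.568, -3.085, 0.0]
contact_force: [0.3, 0.1, -0.3]
opening: 0.0856
[-0.57889624 -1.32972292  0.07333447] [-9.87141328e-02 -9.42473996e-02  2.09700964e+00  2.07954332e-04
  1.14064875e+00 -1.30507119e+00] 0.0187
-0.13327664804911526 0.03322053754964933
```

View pics/w2.png

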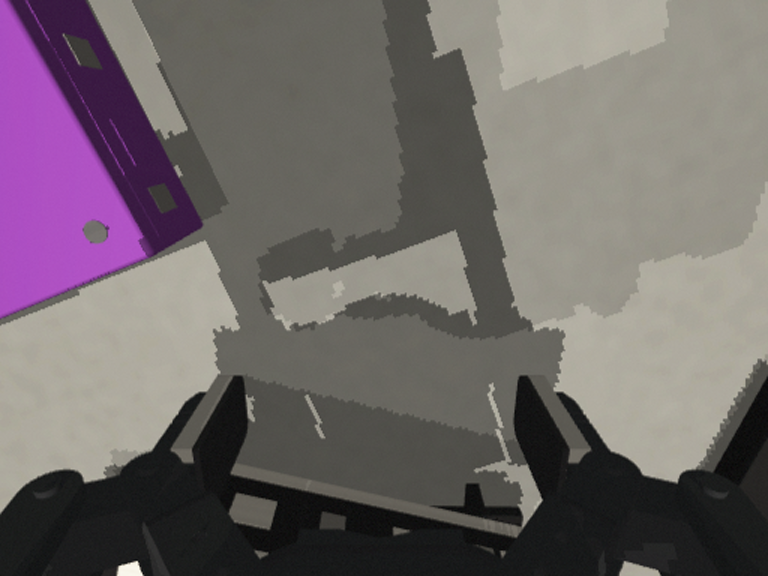

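The fingers stand behind the -x long face (image row about 470–500), clear of the purple box. I'll push slowly along -tool x, which is the stand's +x.

```bash
python3 -m creep '[[0,-12,0,0,0],[0,-20,0,0,0],[0,-25,0,0,0],[0,-29,0,0,0],[0,-33,0,0,0],[0,-37,0,0,0],[0,-41,0,0,0],[0,-45,0,0,0],[0,-49,0,0,0],[0,-53,0,0,0],[0,-57,0,0,0],[0,-57,0,0,0]]'
python3 - <<'E'
from h import *
c=ctrl.calibration('top');im=ctrl.get_image('top')
o=ctrl.get_obs();d=o['tool_pos'][:2]-np.array([.5903,-.0521]);t=-.3717
print(d@[np.cos(t),np.sin(t)],d@[-np.sin(t),np.cos(t)])
save('top','t2.png',(215,115,335,205),5)
E
```

```text
t: 3.87
tool_pos: [0.5334, 0.0056, 0.0414]
tool_rot: [0.571, 3.088, 0.0]
contact_force: [-0.2, -0.2, 0.7]
opening: 0.0857
-0.07405947665991677 0.03318446266178686
```

View pics/t2.png

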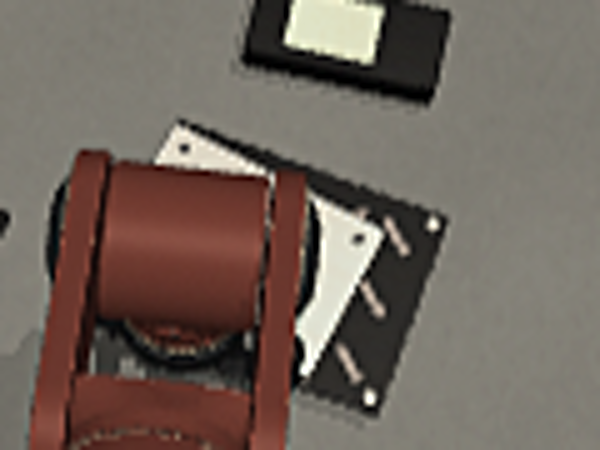

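The unit is partly squared, about 8° off still, with its +x edge sloping from (180,122) to (385,230) against the stand's (185,122) to (447,215). I'll push 10 mm more, back off and re-measure.

```bash
python3 -m creep '[[0,-3,0,0,0],[0,-6,0,0,0],[0,-9,0,0,0],[0,-10,0,0,0],[0,-10,0,0,0],[0,0,0,0,0],[0,20,0,0,0],[0,40,-5,0,0]]'
python3 -m creep '[[0,0,0,-40,0],[0,0,0,-80,0],[0,-10,0,-120,0],[0,-20,-15,-160,0],[0,-20,-25,-200,0],[0,-20,-25,-230,0],[0,-20,-25,-230,0]]'
python3 - <<'E'
from h import *
save('wrist','w3.png',(100,100,356,292),3)
E
```

```text
t: 4.63
tool_pos: [0.4933, 0.0161, 0.0416]
tool_rot: [0.57, 3.087, 0.001]
contact_force: [-0.7, 0.2, -0.4]
opening: 0.0855
t: 5.22
tool_pos: [0.5063, -0.0158, 0.2808]
tool_rot: [0.569, 3.073, 0.0]
contact_force: [0.7, 0.0, 1.9]
opening: 0.0854
```

View pics/w3.png

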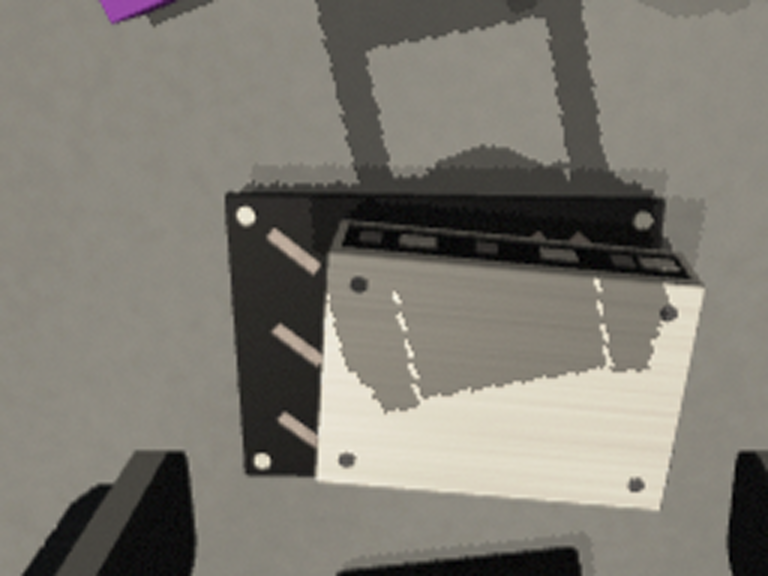

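Stand corners in the crop are (228,193), (664,198) and (246,473). Unit top corners are (330,252), (703,286), (660,510) and (317,480). It has moved toward +x and still sits too far to +y.

```bash
cat >> h.py <<'E'
def rep(S,Sq,U,Uq=[[-.0525,-.075],[-.0525,.075],[.0525,.075],[.0525,-.075]]):
    c=ctrl.calibration('wrist')
    x,r=fit(ray(c,S,.03),np.array(Sq),-.37);u,q=fit(ray(c,U,.074),np.array(Uq),-.4)
    print('stand',x.round(4),r.round(4));print('unit',u.round(4),q.round(4))
    t=x[2];M=np.array([[np.cos(t),np.sin(t)],[-np.sin(t),np.cos(t)]])
    print('unit in stand mm',1e3*M@(u[:2]-x[:2]),np.degrees(u[2]-t))
    o=ctrl.get_obs();R=Ro.from_rotvec(o['tool_rot']).as_matrix()
    print('tcp in stand mm',1e3*M@(o['tool_pos'][:2]-x[:2]),o['tool_pos'][2],'tool x vs -sx deg',(np.degrees(np.arctan2(R[1,0],R[0,0])-t)%360)-180,'q6',o['q'][5],'t',o['t'])
E
python3 - <<'E'
from h import *
f=lambda a:np.array(a)/3+100
rep(f([[228,193],[664,198],[246,473]]),[[-.07,-.095],[-.07,.095],[.07,-.095]],f([[330,252],[703,286],[660,510],[317,480]]))
E
```

```text
stand [ 0.5877 -0.053  -0.38  ] [-0.0017 -0.0012  0.0003  0.0028  0.0013 -0.0016]
unit [ 0.5955 -0.0306 -0.4644] [-0.0022 -0.0012 -0.0001  0.0026  0.0017  0.001   0.0006 -0.0025]
unit in stand mm [-1.06244739 23.67553387] -4.834764371805331
tcp in stand mm [-90.69519707   4.27748444] 0.276933850730214 tool x vs -sx deg 0.8135674903296888 q6 -1.3827990651804254 t 5.2667
```

```bash
python3 -m creep '[[60,-8,11,20,0.12],[110,-16,22,40,0.24],[110,-24,33,60,0.36],[110,-32,44,80,0.48],[110,-40,55,100,0.6],[110,-48,66,115,0.72],[110,-56,77,125,0.84],[110,-64,88,130,0.96],[110,-72,99,130,1.08],[110,-80,110,130,1.2],[110,-86,121,130,1.32],[110,-91,131,130,1.44]]'
python3 -m creep '[[110,0,0,10,0.12],[110,0,0,30,0.14],[110,0,0,50,0.14],[110,0,0,70,0.14],[110,0,0,90,0.14],[110,0,0,100,0.14],[110,0,0,106,0.14],[110,0,0,106,0.14]]'
python3 - <<'E'
from h import *
x=np.array([.589,-.0525,-.376]);t=x[2];M=np.array([[np.cos(t),np.sin(t)],[-np.sin(t),np.cos(t)]])
o=ctrl.get_obs();R=Ro.from_rotvec(o['tool_rot']).as_matrix()
print(1e3*M@(o['tool_pos'][:2]-x[:2]),o['tool_pos'][2],np.degrees(np.arctan2(R[1,0],R[0,0])-t)-90,o['opening'],o['q'][5])
save('wrist','w4.png',s=1.3)
E
```

```text
t: 6.27
tool_pos: [0.6342, 0.0757, 0.1393]
tool_rot: [-2.471, -1.938, 0.002]
contact_force: [-0.2, -0.6, -0.3]
opening: 0.0484
t: 6.93
tool_pos: [0.6331, 0.0751, 0.0331]
tool_rot: [-2.595, -1.768, 0.004]
contact_force: [-0.5, 0.2, -0.2]
opening: 0.0487
[ -5.84252167 134.82928772] 0.03309482738616944 0.07041045696969661 0.048718115329550254 0.376060053196541
```

View pics/w4.png

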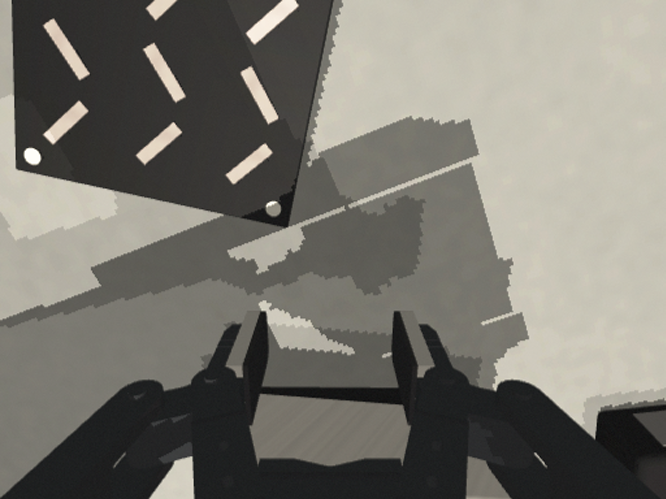

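The fingertips straddle the middle of the +y short face (row about 390), and the small stand's corner at (288,225) is clear. I'll raise 7 mm and push along -y.

```bash
python3 -m creep '[[110,0,4,-7,0],[110,-10,4,-7,0],[110,-17,4,-7,0],[110,-22,4,-7,0],[110,-27,4,-7,0],[110,-31,4,-7,0],[110,-35,4,-7,0],[110,-39,4,-7,0],[110,-42,4,-7,0],[110,-45,4,-7,0],[110,-47,4,-7,0],[110,-47,4,-7,0]]'
python3 -m creep '[[110,0,0,0,0],[110,15,0,0,0],[110,45,0,-10,0],[110,45,0,-50,0],[110,45,0,-90,0],[110,45,0,-130,0],[110,45,0,-170,0],[110,45,0,-210,0],[110,45,0,-235,0],[110,45,0,-235,0],[110,45,0,-235,0]]'
python3 - <<'E'
from h import *
save('wrist','w5.png',(100,100,356,292),3)
E
```

```text
t: 7.98
tool_pos: [0.6212, 0.0291, 0.0422]
tool_rot: [2.596, 1.768, -0.001]
contact_force: [0.4, 1.8, 0.7]
opening: 0.0484
t: 8.9
tool_pos: [0.6388, 0.072, 0.2798]
tool_rot: [2.594, 1.767, 0.005]
contact_force: [-0.6, -0.6, -0.7]
opening: 0.0487
```

View pics/w5.png

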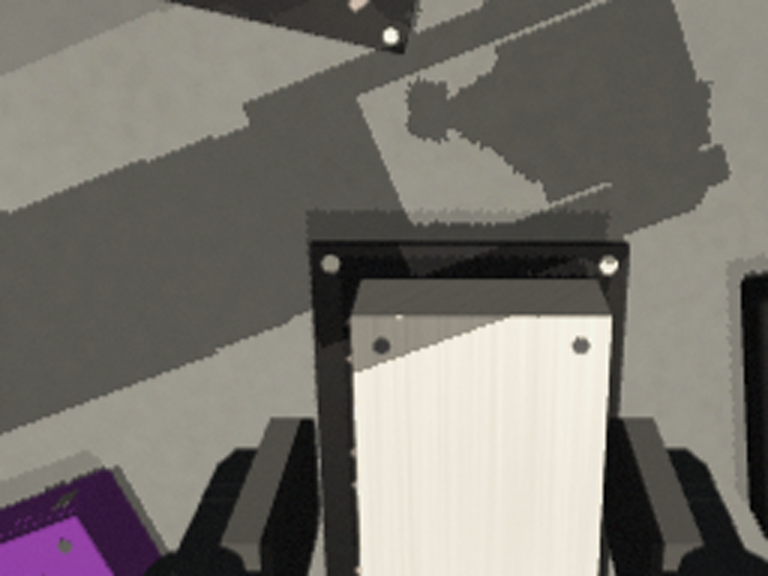

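It's nearly square. The left (-x) strip at row 280 (312 to 360) looks wider than the right (600 to 628), so the unit sits a few mm too far to +x. I'll back the camera off to see everything.

```bash
python3 -m creep '[[110,30,0,-10,0],[110,55,0,-30,0],[110,70,0,-50,0],[110,80,0,-60,0],[110,80,0,-60,0],[110,80,0,-60,0]]'
python3 - <<'E'
from h import *
save('wrist','w6.png',(130,120,386,312),3)
E
```

```text
t: 9.45
tool_pos: [0.6666, 0.1463, 0.3349]
tool_rot: [-2.595, -1.769, 0.005]
contact_force: [-0.8, 0.6, -1.1]
opening: 0.0485
```

View pics/w6.png

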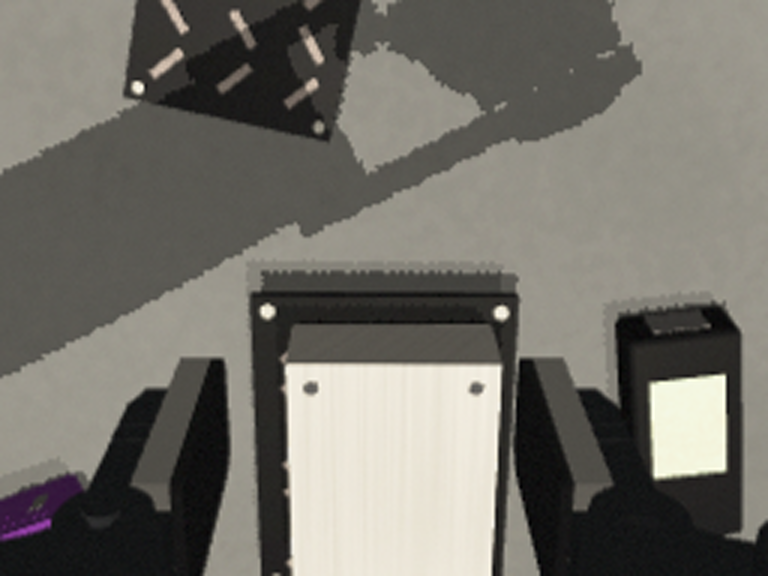

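```bash
python3 -m creep '[[0,-30,0,0,0],[0,-65,0,0,0],[0,-100,0,0,0],[0,-135,0,0,0],[0,-165,0,0,0],[0,-185,0,0,0],[0,-190,0,0,0],[0,-190,0,0,0],[0,-190,0,0,0]]'
python3 - <<'E'
from h import *
save('wrist','w7.png',(130,60,386,252),3)
E
```

```text
t: 10.25
tool_pos: [0.5969, -0.0308, 0.3358]
tool_rot: [-2.596, -1.766, 0.002]
contact_force: [-0.4, 0.4, 0.3]
opening: 0.0853
```

View pics/w7.png

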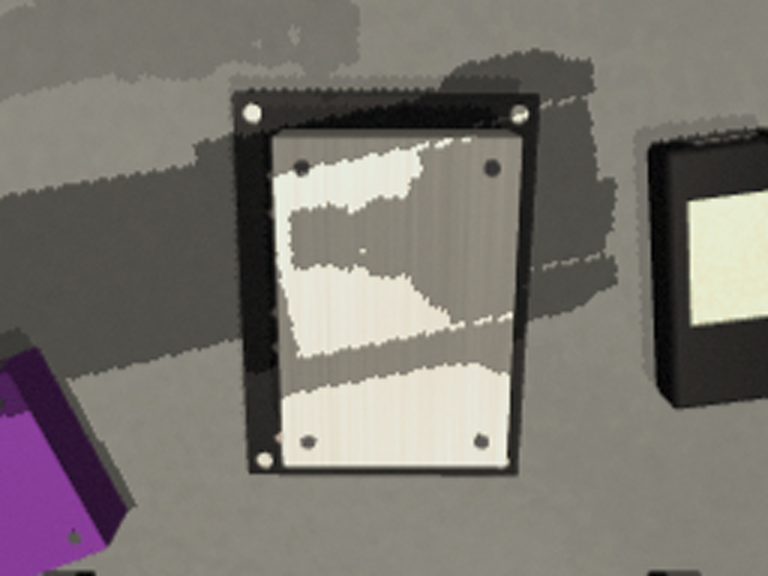

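All corners are visible. Stand: (233,92), (539,95), (517,474), (249,473). Unit top: (272,134), (522,136), (509,467), (283,467).

```bash
python3 - <<'E'
from h import *
f=lambda a:np.array(a)/3+[130,60]
Q=np.array([[-1,1],[1,1],[1,-1],[-1,-1]])
rep(f([[233,92],[539,95],[517,474],[249,473]]),Q*[.07,.095],f([[272,134],[522,136],[509,467],[283,467]]),Q*[.0525,.075])
E
```

```text
stand [ 0.593  -0.0559 -0.3783] [-0.0003  0.0004  0.0009  0.0007  0.     -0.0008 -0.0007 -0.0003]
unit [ 0.599  -0.0539 -0.3712] [-0.0006 -0.0006  0.0009  0.     -0.0004  0.0004  0.0001  0.0001]
unit in stand mm [4.80194762 4.14112535] 0.4027728308493985
tcp in stand mm [-5.54671049 25.41728835] 0.33612341786515715 tool x vs -sx deg -89.79890430513872 q6 0.19954040590107525 t 10.3
```

Residuals are under 1 mm. The unit is +4.8 mm in x, +4.1 mm in y and +0.4° off. The y correction comes first, ending 4 mm beyond the last push.

```bash
python3 -m creep '[[110,30,8,20,0],[110,65,8,40,0],[110,90,8,70,0],[110,97,8,110,0],[110,97,8,150,0],[110,97,8,190,0],[110,97,8,225,0],[110,97,8,260,0],[110,97,8,280,0],[110,97,8,293,0],[110,97,8,295,0],[110,97,8,295,0]]'
python3 -m creep '[[110,-14,0,0,0],[110,-24,0,0,0],[110,-28,0,0,0],[110,-31,0,0,0],[110,-33,0,0,0],[110,-35,0,0,0],[110,-36,0,0,0],[110,-36,0,0,0],[110,-36,0,0,0]]'
python3 - <<'E'
from h import *
x=np.array([.593,-.0559,-.3783]);t=x[2];M=np.array([[np.cos(t),np.sin(t)],[-np.sin(t),np.cos(t)]])
o=ctrl.get_obs();print(1e3*M@(o['tool_pos'][:2]-x[:2]),o['tool_pos'][2],o['contact_force'])
E
```

```text
t: 11.3
tool_pos: [0.6403, 0.0573, 0.0418]
tool_rot: [-2.595, -1.769, 0.001]
contact_force: [-0.2, 0.4, -0.2]
opening: 0.0488
t: 12.05
tool_pos: [0.6279, 0.0234, 0.0429]
tool_rot: [2.596, 1.768, 0.002]
contact_force: [2.1, 4.1, 3.5]
opening: 0.0486
[ 3.13951418 86.55248617] 0.04288671402818392 [2.09692871 4.05694321 3.48556461]
```

```bash
python3 -m creep '[[110,5,0,0,0],[110,25,0,0,0],[110,25,8,-30,0],[110,25,16,-65,0],[60,25,25,-100,-0.12],[0,15,35,-100,-0.24],[0,0,45,-100,-0.36],[0,-20,55,-100,-0.48],[0,-40,65,-100,-0.6],[0,-60,75,-100,-0.72],[0,-80,82,-100,-0.84],[0,-86,84,-100,-0.96]]'
python3 -m creep '[[0,0,0,0,-0.12],[0,0,0,0,-0.24],[0,0,0,0,-0.36],[0,0,0,0,-0.48],[0,0,0,0,-0.6],[0,0,0,0,-0.607],[0,0,0,0,-0.607]]'
python3 - <<'E'
from h import *
x=np.array([.593,-.0559,-.3783]);t=x[2];M=np.array([[np.cos(t),np.sin(t)],[-np.sin(t),np.cos(t)]])
o=ctrl.get_obs();R=Ro.from_rotvec(o['tool_rot']).as_matrix();print(1e3*M@(o['tool_pos'][:2]-x[:2]),o['tool_pos'][2],(np.degrees(np.arctan2(R[1,0],R[0,0])-t)%360)-180,o['opening'])
save('wrist','w8.png')
E
```

```text
t: 13.05
tool_pos: [0.6728, -0.0908, 0.1408]
tool_rot: [-1.48, -2.768, 0.005]
contact_force: [-0.5, 0.7, -1.0]
opening: 0.0856
t: 13.63
tool_pos: [0.6731, -0.0878, 0.1411]
tool_rot: [-0.595, -3.082, 0.001]
contact_force: [-0.5, 0.2, -0.0]
opening: 0.0854
[ 8.62188138e+01 -2.32548792e-02] 0.14110277450200187 -0.17542007931507442 0.08544125928895385
```

View pics/w8.png

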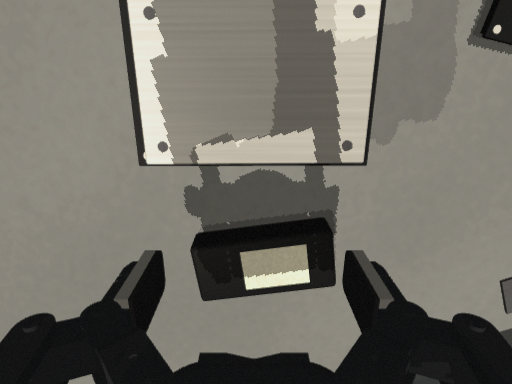

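The +x strip is nearly hidden in this view, as expected. The fingers come down between the unit and the brick, with the tips kept above the brick's height.

```bash
python3 -m creep '[[0,0,0,35,0],[0,0,0,65,0],[0,0,0,85,0],[0,0,0,97,0],[0,0,0,99,0],[0,8,0,99,0],[0,14,0,99,0],[0,17,0,99,0],[0,19,0,99,0],[0,21,0,99,0],[0,23,0,99,0],[0,23,0,99,0]]'
python3 -m creep '[[0,-2,0,0,0],[0,-15,0,0,0],[0,-20,0,-35,0],[0,-20,0,-70,0],[0,20,0,-105,0],[0,10,0,-145,0],[0,-15,0,-185,0],[0,-40,0,-225,0],[0,-40,0,-260,0],[0,-40,0,-290,0],[0,-40,0,-292,0],[0,-40,0,-292,0]]'
python3 -m creep '[[0,30,0,0,0],[0,65,0,0,0],[0,100,0,0,0],[0,110,0,0,0],[0,110,0,0,0],[0,110,0,0,0]]'
python3 - <<'E'
from h import *
o=ctrl.get_obs();print(o['tool_pos'])
x=np.array([.593,-.0559,-.3783]);t=x[2];M=np.array([[np.cos(t),np.sin(t)],[-np.sin(t),np.cos(t)]]);print(1e3*M@(o['tool_pos'][:2]-x[:2]))
c=ctrl.calibration('wrist');print(proj(c,[[.593,-.0559,.074]]))
u,v=proj(c,[[.593,-.0559,.074]])[0].astype(int)
a,b=max(0,u-128),max(0,v-96);print(a,b);save('wrist','w9.png',(a,b,a+256,b+192),3)
E
```

```text
t: 14.68
tool_pos: [0.6538, -0.0796, 0.0451]
tool_rot: [0.591, 3.082, -0.0]
contact_force: [2.0, -0.4, 1.8]
opening: 0.0855
t: 15.68
tool_pos: [0.6908, -0.0943, 0.3395]
tool_rot: [0.591, 3.08, -0.0]
contact_force: [-1.0, 1.2, -0.4]
opening: 0.0852
t: 16.18
tool_pos: [0.587, -0.0532, 0.3338]
tool_rot: [-0.591, -3.084, 0.0]
contact_force: [-0.2, -0.7, 0.1]
opening: 0.0855
[ 0.58699508 -0.05320927  0.33384317]
[-6.57413488  0.28261718]
[[253.09358233 153.91915708]]
125 57
```

View pics/w9.png

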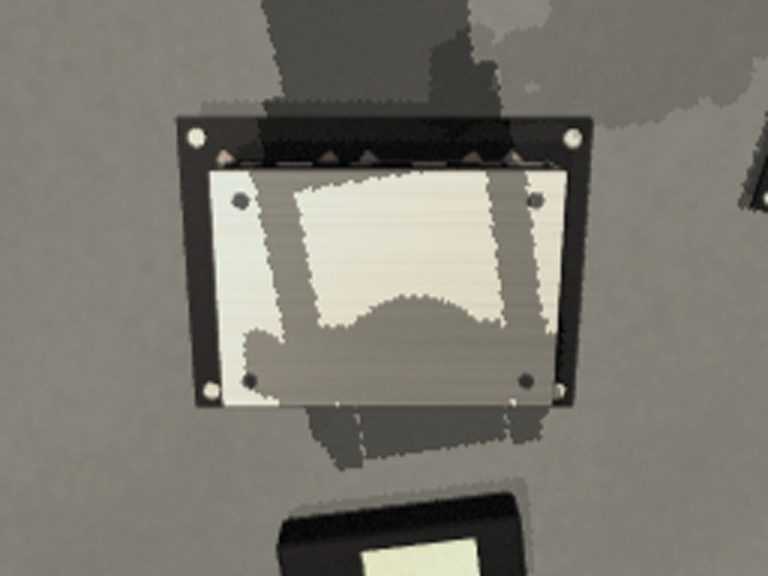

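Stand corners are (178,118), (593,119), (573,407) and (196,407). Unit top corners are (209,171), (567,171), (552,406) and (223,406).

```bash
python3 - <<'E'
from h import *
f=lambda a:np.array(a)/3+[125,57]
Q=np.array([[-1,-1],[-1,1],[1,1],[1,-1]])
rep(f([[178,118],[593,119],[573,407],[196,407]]),Q*[.07,.095],f([[209,171],[567,171],[552,406],[223,406]]),Q*[.0525,.075])
E
```

```text
stand [ 0.5936 -0.0559 -0.3804] [-0.0006 -0.0006 -0.0001  0.0006  0.0006  0.0002  0.0001 -0.0003]
unit [ 0.5953 -0.0553 -0.3788] [-0.0006 -0.0002 -0.0003  0.0004  0.0007  0.0004  0.0002 -0.0006]
unit in stand mm [1.37919341 1.18698299] 0.09235727661228538
tcp in stand mm [-6.46047118 -0.06070264] 0.33405603604008843 tool x vs -sx deg 0.08831575188111174 q6 -1.4088192923584444 t 16.2333
```

It is now within 1.4 mm, 1.2 mm and 0.1°. Time is ample (16 s of 51), so I'll do one fine touch in x, then in y.

```bash
python3 -m creep '[[0,-30,0,0,0],[0,-65,0,20,0],[0,-85,0,50,0],[0,-88,0,90,0],[0,-88,0,130,0],[0,-88,0,170,0],[0,-88,0,210,0],[0,-88,0,245,0],[0,-88,0,270,0],[0,-88,0,288,0],[0,-88,0,292,0],[0,-88,0,292,0]]'
python3 -m creep '[[0,8,0,0,0],[0,14,0,0,0],[0,17,0,0,0],[0,18.5,0,0,0],[0,19.4,0,0,0],[0,19.4,0,0,0],[0,19.4,0,0,0],[0,17,0,0,0],[0,2,0,0,0],[0,0,0,-40,0],[0,0,0,-80,0],[0,0,0,-100,0]]'
python3 - <<'E'
from h import *
x=np.array([.5933,-.0559,-.3794]);t=x[2];M=np.array([[np.cos(t),np.sin(t)],[-np.sin(t),np.cos(t)]])
o=ctrl.get_obs();print(1e3*M@(o['tool_pos'][:2]-x[:2]),o['tool_pos'][2])
E
```

```text
t: 17.23
tool_pos: [0.6681, -0.086, 0.0401]
tool_rot: [-0.591, -3.08, -0.0]
contact_force: [0.5, -0.0, 0.4]
opening: 0.0853
t: 18.23
tool_pos: [0.6705, -0.0863, 0.1469]
tool_rot: [0.591, 3.083, 0.0]
contact_force: [1.4, -0.2, 1.7]
opening: 0.0854
[82.97470328  0.40525511] 0.14692834434107976
```

```bash
python3 -m creep '[[110,7,9,-10,0.12],[110,14,18,-10,0.24],[110,21,27,-10,0.36],[110,28,36,-10,0.48],[110,35,45,-10,0.6],[110,42,54,-10,0.72],[110,49,63,-10,0.84],[110,56,72,-10,0.96],[110,63,81,-10,1.08],[110,70,90,-10,1.2],[110,76,96,-10,1.32],[110,80,100,-10,1.44]]'
python3 -m creep '[[110,0,0,10,0.12],[110,0,0,40,0.127],[110,0,0,70,0.127],[110,0,0,95,0.127],[110,0,0,110,0.127],[110,0,0,110,0.127],[110,0,0,110,0.127]]'
python3 - <<'E'
from h import *
x=np.array([.5933,-.0559,-.3794]);t=x[2];M=np.array([[np.cos(t),np.sin(t)],[-np.sin(t),np.cos(t)]])
for i in range(3):
    ctrl.get_image('top')
    o=ctrl.get_obs();R=Ro.from_rotvec(o['tool_rot']).as_matrix();print(1e3*M@(o['tool_pos'][:2]-x[:2]),o['tool_pos'][2],(np.degrees(np.arctan2(R[1,0],R[0,0])-t)%360)-90,o['q'])
E
```

```text
t: 19.23
tool_pos: [0.6306, 0.0375, 0.1522]
tool_rot: [-2.482, -1.922, 0.004]
contact_force: [0.4, 0.3, -0.2]
opening: 0.0485
t: 19.82
tool_pos: [0.6311, 0.0366, 0.0423]
tool_rot: [-2.595, -1.767, 0.003]
contact_force: [0.1, -0.2, 0.3]
opening: 0.0484
[  2.14272181 100.37197194] 0.04415817441900894 0.24808226154058843 [-5.97054988e-02  2.50277545e-01  1.72396405e+00  5.72023662e-05
  1.16668311e+00  3.15342254e-01]
[  2.90655505 100.63525533] 0.045232939345817236 0.25178160758763113 [-5.96851276e-02  2.49364924e-01  1.72300988e+00  4.57471129e-05
  1.16648884e+00  3.15303660e-01]
[  3.23466106 100.71631786] 0.04574153573385492 0.25111675907334075 [-5.97155221e-02  2.48814690e-01  1.72270182e+00  1.84683395e-05
  1.16633798e+00  3.15296513e-01]
```

```bash
python3 -m creep '[[110,-6,0,0,0.004],[110,-10,0,0,0.004],[110,-12.5,0,0,0.004],[110,-14,0,0,0.004],[110,-15.2,0,0,0.004],[110,-15.2,0,0,0.004],[110,-15.2,0,0,0.004],[110,-13,0,0,0.004],[110,10,0,0,0.004],[110,10,0,-40,0.004],[110,10,0,-80,0.004],[110,10,0,-120,0.004]]'
python3 -m creep '[[0,-30,0,-40,0],[0,-60,0,-80,0],[0,-85,0,-120,0],[0,-92,0,-150,0],[0,-92,0,-174,0],[0,-92,0,-174,0],[0,-92,0,-174,0],[0,-92,0,-174,0]]'
cat > meas.py <<'E'
from h import *
# unit: mask from network; corners refined by line fits to strong image edges near the predicted model edges
def lines(g,pred,w=5):
    L=[]
    for i in range(4):
        a,b=pred[i],pred[(i+1)%4];d=(b-a)/np.linalg.norm(b-a);n=np.array([-d[1],d[0]]);P=[]
        for s in np.linspace(.12,.88,60):
            q=a+s*(b-a);k=np.arange(-w,w+.01,.25);pts=(q+k[:,None]*n).astype(np.float32)
            v=cv2.remap(g,pts[:,0].copy(),pts[:,1].copy(),cv2.INTER_LINEAR).ravel();gr=abs(np.gradient(cv2.GaussianBlur(v[:,None],(1,5),0).ravel()))
            j=gr.argmax()
            if gr[j]>2: P.append(pts[j])
        vx,vy,x,y=cv2.fitLine(np.array(P),cv2.DIST_WELSCH,0,.01,.01).ravel();L.append((np.array([x,y]),np.array([vx,vy]),len(P)))
    C=[]
    for i in range(4):
        p,d,_=L[i-1];q,e,_=L[i];s=np.linalg.solve(np.c_[d,-e],q-p);C.append(p+s[0]*d)
    return np.array(C),[l[2] for l in L]
def world(x,Q,z):
    c,s=np.cos(x[2]),np.sin(x[2]);return np.c_[c*Q[:,0]-s*Q[:,1]+x[0],s*Q[:,0]+c*Q[:,1]+x[1],np.full(len(Q),z)]
c=ctrl.calibration('wrist');im=ctrl.get_image('wrist');g=cv2.cvtColor(im,cv2.COLOR_RGB2GRAY).astype(np.float32)
Q=np.array([[-1,1],[1,1],[1,-1],[-1,-1.]]);x=[.5933,-.0559,-.3794]
S,n1=lines(g,proj(c,world(x,Q*[.07,.095],.03)));U,n2=lines(g,proj(c,world(x,Q*[.0525,.075],.074)))
print(n1,n2,S.round(1).tolist(),U.round(1).tolist())
rep(S,Q*[.07,.095],U,Q*[.0525,.075])
for o in ctrl.outline_of('wrist','unit_center')[:2]:print(o['conf'],o['rect'])
for l in ['brick_center','screwdriver','tray_center']:
    if l=='brick_center':ctrl.get_image('top')
    for o in ctrl.boxes_of('top',l)[:1]:print(l,round(o['conf'],2),np.round(o['rect']))
E
python3 meas.py
```

```text
t: 20.97
tool_pos: [0.6341, 0.046, 0.1625]
tool_rot: [-2.598, -1.763, 0.007]
contact_force: [-0.0, -0.0, 0.9]
opening: 0.0489
t: 21.63
tool_pos: [0.6011, -0.0396, 0.3361]
tool_rot: [-2.599, -1.763, 0.003]
contact_force: [-0.7, -0.2, -0.7]
opening: 0.0853
[60, 60, 60, 60] [60, 60, 60, 60] [[200.6999969482422, 84.5], [304.6000061035156, 84.19999694824219], [298.0, 212.39999389648438], [207.60000610351562, 212.60000610351562]] [[211.10000610351562, 102.0], [294.79998779296875, 102.69999694824219], [290.1000061035156, 212.39999389648438], [215.39999389648438, 212.5]]
stand [ 0.5918 -0.0537 -0.3767] [ 0.0004  0.001   0.0001  0.0009 -0.0001 -0.0013 -0.0003 -0.0006]
unit [ 0.592  -0.0545 -0.3806] [-0.0004  0.0008  0.001   0.0008  0.0001 -0.0012 -0.0007 -0.0004]
unit in stand mm [ 0.484295   -0.65997367] -0.2197213287205577
tcp in stand mm [ 3.09303421 16.60235285] 0.33482756291242566 tool x vs -sx deg -90.12075187644402 q6 0.18995533921447066 t 21.6833
0.74 [211.5, 98.4, 85.2, 115.4]
0.71 [40.6, 168.5, 127.9, 100.8]
brick_center 0.67 [283. 118.  12.  15.]
screwdriver 0.72 [108. 172.  10.  60.]
tray_center 0.6 [384. 183.  37.  46.]
```

```bash
python3 -c "
from station import ctrl
print(ctrl.get_obs()['t'],ctrl.finish_job())"
```

```text
the job is handed in; nothing more can be done
21.9333 None
```

The signal converter is back on the larger stand, centred and square to within the measurement error, and I handed the job in at 21.9 s of the 51 s allowed. I moved it with two-finger pushes on its side faces: +x, -y, -y again, -x, then two fine touches.

- **Final check:** in the last wrist-camera fit it sits +0.5 mm in x, -0.7 mm in y and -0.2° from centred. No edge overhangs, and the robot is clear above it.
- **Weak spot in that check:** in that view the -y edges of the stand and of the unit's top nearly coincide, so the y figure is good to about 1 mm. I had used all 12 picture views, so I took this measurement by edge fitting in code and did not look at it.
- **Other things:** the network's boxes for the screwdriver and tray match their starting positions within a few pixels. The last box for the brick is small because the arm partly hid it in the top camera, so its final position is not confirmed. My fingertips stayed above its height, and contact forces stayed at about 5 N or less in the readings taken after each move.

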